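# Lock the glass decorator's turntable at its zero slot

## Task

The glass on the decorating turntable is about to be engraved, so its wheel has to be locked. Push the black finger post round until the slot in the wheel's rim, between the two red marks, lines up with the locking bar, then push the bar's red thumb plate in until the bar is fully home in the slot. Just push with the fingertips, gently, without pinching the post or the plate; the glass stays standing on its cork pad and the two jars and the calipers beside the turntable are left alone.

Things in the scene. Friction and masses are not known exactly. Their poses are not given: they have to be found in the camera images.
- wheel_stand: Green cast foot of the turntable, fixed; position and heading vary. Origin: on the bench under the wheel's vertical axis. +y points outward from the axis along the locking bar's line. Wheel: aluminium, 170 mm across, 38 to 50 mm above the bench, with a 3 mm cork pad 93 mm across. The bar's guide block spans 97 to 126 mm from the axis, 40 mm wide, top 59 mm above the bench.
- wheel (a joint): Turn of the wheel, rad, counter-clockwise from above positive. 0 (or any whole turn): slot in line with the bar. Turns without end either way; starts anywhere from 0.7 to 5.58. Light friction, about 2 N at the finger post; it stays where it is left.
- slot (a point): Middle of the slot's mouth on the wheel's rim, 85 mm from the axis, 44 mm above the bench. The slot is 13 mm wide and 28 mm deep along the radius, its mouth flared to 21 mm over the outer 7 mm; a red stripe lies on each side of it.
- bolt_line (a point): Fixed point where the slot's mouth must come: on the bar's line, 85 mm from the wheel's axis, 44 mm above the bench.
- finger_post (a point): Black upright finger post on the wheel, 16 mm across, standing from 50 to 105 mm above the bench, 72 mm from the axis; this point is on its centre line, 85 mm above the bench. Seen from above it is a quarter turn counter-clockwise of the slot, so it stands on the stand's -x side when the slot is in line. It is fixed to the wheel.
- lock_bar (a joint): Travel of the locking bar toward the wheel's axis, m. 0 drawn back (starts 0 to 0.003), 0.030 fully home, where the thumb plate meets the guide block's rubber buffers. Held by friction of about 3 N; no spring. Unless the slot is in line it stops at the wheel's rim after about 5 mm.
- bar_nose (a point): Tip of the locking bar's nose, 44 mm above the bench, 90 mm from the wheel's axis when drawn back. Steel bar 10 mm wide and high, its nose tapered to 4 mm over the last 7 mm, so that it centres itself in the slot if within about 5 mm.
- thumb_plate (a point): Middle of the red outer face of the upright thumb plate at the bar's outer end, 68 mm above the bench. The plate is 30 mm wide across the bar, 10 mm thick, 36 to 86 mm above the bench; push this face along the stand's -y. It is 166 mm from the wheel's axis when drawn back, 136 mm when home.
- tumbler_mid (a point): Middle (half-way up) of the clear water glass, 77 mm across and 60 mm high, that stands loose on the cork pad at the middle of the wheel: its foot is 53 mm and its rim 113 mm above the bench.
- teal_jar: Loose jar of teal crushed glass with a white lid, 48 mm across, 74 mm high, right of the bar beyond the wheel. Origin: centre of its underside. Bystander.
- purple_jar: Loose jar of purple crushed glass with a white lid, 48 mm across, 62 mm high, beyond the wheel. Origin: centre of its underside. Bystander.
- calipers: Loose steel calipers lying flat between the wheel and the robot, 74 x 230 x 12 mm, long side along their y. Origin: centre of the underside. Bystander.

How it is judged:
By the outcome, as a careful person would: the job done as asked, in the order asked, and still so for the second after the job is handed in, with the robot touching nothing.
It also fails if it takes over 54 s, if anything falls off the work surface, if the arm or the gripper's body presses on something with over 40 N, if the wrist force passes 120 N, or if a joint passes its speed limit or range.

## Robot

A 7-joint arm with a two-finger parallel gripper is mounted at the origin on a cart in front of the work surface, level with it; the furniture and walls round the work are solid. World frame = base frame: x ahead of the robot, y to its left, z up, the work surface at z = 0. Lengths are in m, angles in degrees, forces in N, time in s.
With the tool pointing down it reaches from about 0.4 to 0.9 m from the base axis. Payload 5.5 kg.
Tool frame: the origin (TCP) lies midway between the tips of the shut fingers; the grasp point (between the pads) lies 19 mm behind it; z points along the fingers, y is the line along which they close (so a half turn about z gives the same grasp; the last joint's range is limited). The gripper opens to 85 mm and grips with 20 to 120 N. Pads are 22 mm wide; open, the fingers measure 114 mm over their backs; the gripper's body (76 mm by 85 mm) begins 54 mm behind the grasp point. The pads swing forward as they close: fully open they stand 13 mm farther back than shut.
Start: joints at [15.08, 28.699, -24.465, 88.831, 12.651, 65.22, -12.049], TCP at [0.65, 0, 0.201] pointing down, gripper open.
Joint ranges: [-164.97, 164.97], [-17.58, 116.51], [-87.97, 89.64], [11.32, 138.91], [-80.73, 260.73], [10.89, 115.49], [-147.41, 147.41]. Speed limits (degrees/s): [147.25, 147.25, 180, 180, 180, 180, 180].

## Interface

Orientations are given as a 3x3 rotation matrix whose columns are the frame's x, y, z axes.
In Python, from rig import status, optics, r, finder gives the robot as it stands.
- The arm moves only by the tool send_rows, never from a script. Its argument "deltas" is text: rows parted by semicolons, each of 5 numbers parted by spaces: the closure, from 0 (fully open) to 1 (shut), then the shift along the tool's x, y, z each as a share of 0.15 m, from -1 to 1, then the turn about the tool's z as a share of pi rad, from -1 to 1. In form: claw x y z spin; .... A call has 1 to 10 rows; each row is the pose to reach, as a shift and turn from the pose commanded when the call began, along the tool's axes at that moment, turning the shorter way round; what a row does not reach only later rows make up. A row lasts 1/12 s, in which the tool goes at most 41.7 mm and 7.16 degrees, less where a joint would pass 70% of its speed; a pose out of reach is approached as far as the arm can. A call with a number of a shift or a turn outside -1 to 1 is refused whole. A call with a gripper value outside its range is refused whole. The fingers move at their own pace and stop on an object; "force" is the grip in N (left out, the last holds). Time passes only in rows, so rows that repeat a pose let the fingers close. It gives the time, the measured TCP pose, the force, the opening and the grip force at its end, in the units of the state.
- status.state(): the state, without advancing time (a new reading comes with each control period).
- optics.grab_frame(name): name is "scene" or "side" or "wrist"; returns a dict with "color" (480x640x3 uint8, blue, green, red), "depth" (480x640 float32, m along the optical axis (not along the pixel's ray), 0 where there is no reading), "fx", "fy", "cx", "cy" (pixels), "rvec" (rotation vector, rad) and "tvec" (3), from world to camera coordinates, as OpenCV has them. Camera axes: x right, y down, z forward; pixel columns grow to the right and rows downward; lengths in m; the calibration is good to about 2 mm. A picture is of the moment at which its call begins.
- r.job_done(): hands the job in; it is judged then, once.
Trained networks look in a picture, given as the dict that the camera call returned (one of the last four; its "shot" number tells which), for a name from the list of things; names that differ only in an ending like _2 or _b are one class to them, and where a whole thing is asked for, a point or a joint stands for the part that bears it (a point fixed in the world has none). Each returns a list of dicts, best first, with "p" (0 to 1); they miss things now and then, are a little off and sometimes report something else, mostly with a low value. They report only what shows in the picture. A call takes as long as a camera call.
- finder.find_in(picture, query): "uv" ([column, row] in pixels, amid what is visible of it).
- finder.place_of(picture, query): "uv" ([column, row] in pixels: a listed point, or the origin of a listed thing).
The state is a dict: "time_s": time; "q": joint angles; "qvel": joint speeds; "tau": joint torques, N m; "ee_pos": TCP position; "orientation": TCP orientation; "contact_force": force on the tool from outside, world axes, zero at the start; "ft_torque": the same for the moment, N m; "gripper_width": finger opening in m; "gripper_force": force on a finger pad.
Only numpy, scipy, OpenCV 4.12 (cv2) and the standard library are available. Lean on these libraries where they do the work, as an engineer would, in place of code of your own. Each camera call takes 0.05 s, during which the arm holds its last target. There are 200 camera calls.

## Working session

There is one attempt and no reset: what is moved stays moved. The work goes in short steps, Python scripts to look and compute and a tool call to move; the robot and the scene stay as the last step left them, time stands still between calls to the robot, and variables do not carry over. Pictures are saved under pics/ and viewed, at most 10 in all, crops included, and the job is handed in when it is done.

Besides the shell and the picture viewer there is one more tool, called after "Emit:" as name(argument=value, ...) on one line, values as JSON. send_rows: Moves the arm, as the interface text tells. Its arguments: {"type":"object","properties":{"deltas":{"type":"string"},"force":{"type":"number"}},"required":["deltas"]}

```bash
mkdir -p pics; cat > h.py <<'E'
import numpy as np, cv2
from rig import status, optics, r, finder
def cam(f):
    R=cv2.Rodrigues(np.array(f["rvec"],float))[0]; return R,np.array(f["tvec"],float).ravel()
def ray_z(f,uv,z):
    R,t=cam(f); d=R.T@np.array([(uv[0]-f["cx"])/f["fx"],(uv[1]-f["cy"])/f["fy"],1]); c=-R.T@t
    return c+d*(z-c[2])/d[2]
def proj(f,p):
    R,t=cam(f); q=R@np.array(p,float)+t; return [f["fx"]*q[0]/q[2]+f["cx"],f["fy"]*q[1]/q[2]+f["cy"]]
Z=dict(wheel_stand=0,slot=.044,bolt_line=.044,finger_post=.085,bar_nose=.044,thumb_plate=.068,tumbler_mid=.083,teal_jar=0,purple_jar=0,calipers=0)
E
cat > a.py <<'E'
from h import *
import sys
s=status.state(); print(s["time_s"],np.round(s["ee_pos"],3),np.round(s["orientation"],2).tolist(),s["gripper_width"])
for n in ["scene","side"]:
    f=optics.grab_frame(n); cv2.imwrite(f"pics/{sys.argv[1]}_{n}.png",f["color"]); print(n, np.round(-cam(f)[0].T@cam(f)[1],2))
    for k,z in Z.items():
        for o in finder.place_of(f,k)[:1]:
            print(k,round(o["p"],2),np.round(o["uv"]),np.round(ray_z(f,o["uv"],z),4))
E
python3 a.py a
```

```text
0.0 [ 0.649 -0.     0.2  ] [[-0.0, 1.0, -0.0], [1.0, 0.0, 0.0], [0.0, -0.0, -1.0]] 0.0852909022762496
scene [ 0.05 -0.33  0.58]
wheel_stand 0.75 [339. 325.] [0.5154 0.1748 0.    ]
slot 0.95 [370. 274.] [0.5965 0.192  0.044 ]
bolt_line 0.72 [297. 274.] [0.5148 0.2698 0.044 ]
finger_post 0.92 [299. 263.] [0.4997 0.2445 0.085 ]
bar_nose 0.62 [296. 274.] [0.5153 0.2719 0.044 ]
thumb_plate 0.75 [262. 248.] [0.4993 0.3367 0.068 ]
tumbler_mid 0.7 [343. 276.] [0.5246 0.1765 0.083 ]
teal_jar 0.43 [284. 401.] [0.3608 0.1138 0.    ]
purple_jar 0.73 [405. 276.] [0.6797 0.192  0.    ]
calipers 0.93 [284. 399.] [0.3635 0.116  0.    ]
side [0.22 0.95 0.48]
wheel_stand 0.56 [331. 263.] [0.5099 0.1815 0.    ]
slot 0.56 [289. 235.] [0.5962 0.1891 0.044 ]
bolt_line 0.92 [319. 257.] [0.5094 0.244  0.044 ]
finger_post 0.91 [322. 238.] [0.5037 0.2469 0.085 ]
bar_nose 0.69 [321. 264.] [0.4975 0.2656 0.044 ]
thumb_plate 0.7 [304. 271.] [0.4994 0.3336 0.068 ]
tumbler_mid 0.89 [334. 221.] [0.5118 0.1671 0.083 ]
teal_jar 0.94 [253. 268.] [0.6371 0.262  0.    ]
calipers 0.86 [414. 261.] [0.3667 0.1092 0.    ]
```

View pics/a_scene.png

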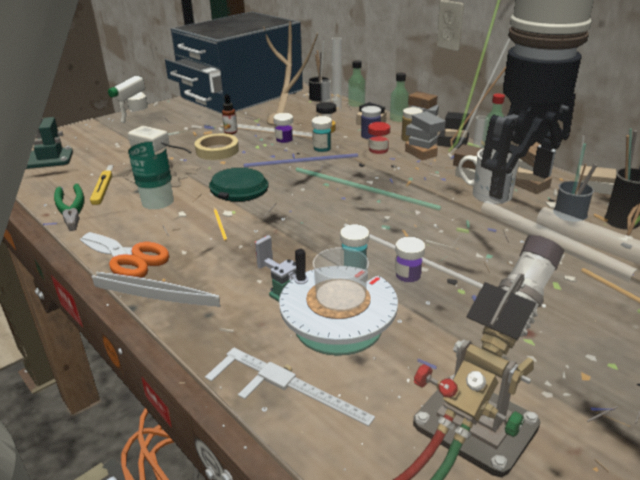

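View pics/a_side.png

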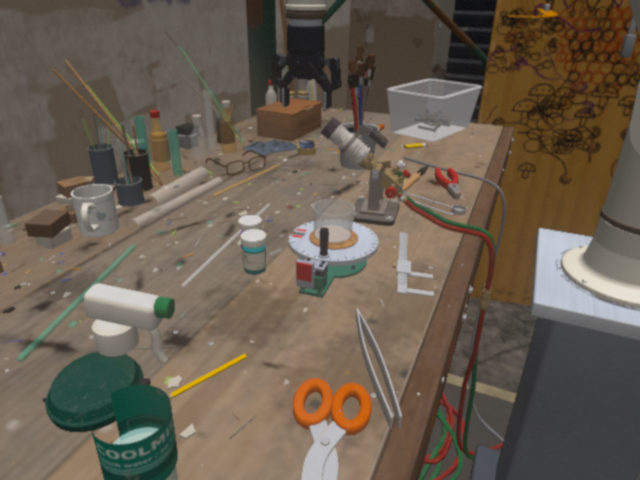

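The scene picture shows the wheel around (339,300), the post at (299,263), the slot's red mark at (372,281) and the bar and plate at (262,250). In the side picture the red plate is at (305,272) and the post at (323,242). The two cameras put the axis near (0.513, 0.174) and the bar line near heading 95°. The slot is at about 10°, so it needs roughly +85° counter-clockwise. I'll shut the gripper and move closer for a wrist view.

Emit:
send_rows(deltas="1 0.2 -0.1 -0.2 0; 1 0.45 -0.3 -0.3 0; 1 0.7 -0.5 -0.3 0; 1 0.9 -0.6 -0.3 0; 1 1 -0.6 -0.3 0; 1 1 -0.6 -0.3 0; 1 1 -0.6 -0.3 0", force=20)

```text
time_s: 1.68
ee_pos: [0.5595, 0.1521, 0.2468]
orientation: [[-0.004, 1.0, 0.001], [1.0, 0.004, 0.0], [0.0, 0.001, -1.0]]
contact_force: [0.3, 0.2, 0.4]
gripper_width: 0.0008
gripper_force: 0.0
```

```bash
cat > w.py <<'E'
from h import *
import sys
s=status.state(); print(s["time_s"],np.round(s["ee_pos"],4),np.round(s["orientation"],2).tolist(),s["gripper_width"],np.round(s["contact_force"],1))
f=optics.grab_frame("wrist"); cv2.imwrite(f"pics/{sys.argv[1]}.png",f["color"]); print(np.round(-cam(f)[0].T@cam(f)[1],3))
for k,z in Z.items():
    for o in finder.place_of(f,k)[:1]:
        print(k,round(o["p"],2),np.round(o["uv"]),np.round(ray_z(f,o["uv"],z),4))
E
python3 w.py b
```

```text
1.6833 [0.5595 0.1521 0.2468] [[-0.0, 1.0, 0.0], [1.0, 0.0, 0.0], [0.0, 0.0, -1.0]] 0.0007815784791450949 [0.3 0.2 0.4]
[0.559 0.235 0.42 ]
wheel_stand 0.63 [252.  97.] [0.4866 0.2482 0.    ]
slot 0.71 [361. 166.] [0.5964 0.1851 0.044 ]
bolt_line 0.81 [259.  79.] [0.5018 0.2621 0.044 ]
finger_post 0.97 [253.  96.] [0.5027 0.2466 0.085 ]
bar_nose 0.8 [262.  77.] [0.5043 0.2636 0.044 ]
thumb_plate 0.35 [272. 186.] [0.5134 0.1703 0.068 ]
tumbler_mid 0.69 [274. 187.] [0.5162 0.172  0.083 ]
teal_jar 0.93 [394.  84.] [0.6316 0.262  0.    ]
purple_jar 0.96 [434. 158.] [0.6789 0.1886 0.    ]
```

View pics/b.png

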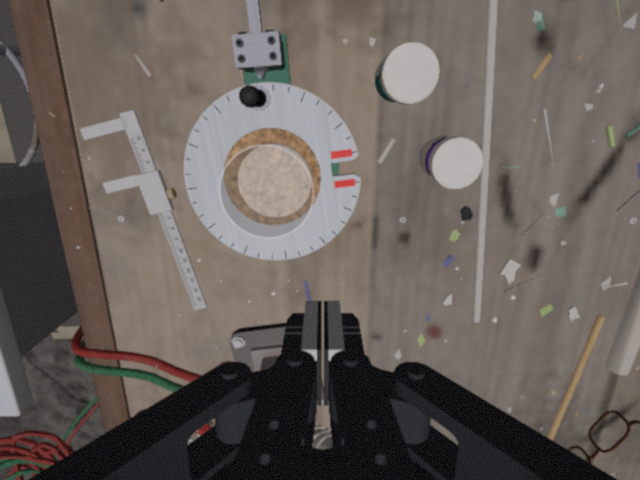

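The wrist view shows the wheel circle centred near (272,171) with a radius of about 88 px. The slot mouth between the red marks is near (357,169), the post top at (249,96), and the bar's guide block at (257,50) with the bar running up to (252,5).

```bash
python3 - <<'E'
from h import *
f=optics.grab_frame("wrist"); g=cv2.cvtColor(f["color"],cv2.COLOR_BGR2HSV)
c=f["color"]; 
# sub-pixel rim: radial gradient search then circle fit at z=.05
C=ray_z(f,(272.5,171),.05); gray=cv2.GaussianBlur(cv2.cvtColor(c,cv2.COLOR_BGR2GRAY),(3,3),0).astype(float)
for it in range(4):
    P=[]
    for a in np.radians(np.arange(0,360,3)):
        rr=np.arange(.078,.093,.0005); uv=np.array([proj(f,C+[x*np.cos(a),x*np.sin(a),0]) for x in rr],np.float32)
        v=cv2.remap(gray,uv[:,0],uv[:,1],1).ravel() if False else cv2.remap(gray.astype(np.float32),uv[:,:1],uv[:,1:],cv2.INTER_LINEAR).ravel()
        d=v[4:]-v[:-4]; i=d.argmin()
        if d[i]<-25: P.append(C[:2]+(rr[i]+.001)*np.array([np.cos(a),np.sin(a)]))
    P=np.array(P); 
    from scipy.optimize import least_squares
    q=least_squares(lambda q:np.hypot(P[:,0]-q[0],P[:,1]-q[1])-q[2],[C[0],C[1],.085],loss='soft_l1',f_scale=.0005).x
    C=np.array([q[0],q[1],.05])
print("axis,r",q,len(P))
m=((g[...,0]<8)|(g[...,0]>172))&(g[...,1]>150)&(g[...,2]>120); m[:, :300]=0;m[:120]=0;m[220:]=0;m[:,380:]=0
n,l,st,ce=cv2.connectedComponentsWithStats(m.astype(np.uint8))
S=[ray_z(f,ce[i],.05) for i in range(1,n) if st[i,4]>20]; print([np.round(s,4) for s in S])
mid=np.mean(S,0); print("slot ang",np.degrees(np.arctan2(*(mid-C)[1::-1])))
p=ray_z(f,finder.place_of(f,"finger_post")[0]["uv"],.085); print("post",p,np.degrees(np.arctan2(*(p-C)[1::-1])),np.hypot(*(p-C)[:2]))
for uv,z in [((262,77),.044),((257,50),.059),((252,5),.049)]:
    x=ray_z(f,uv,z); print(uv,x,np.degrees(np.arctan2(*(x-C)[1::-1])),np.hypot(*(x-C)[:2]))
E
```

```text
axis,r [0.51098764 0.1748505  0.08486728] 99
[array([0.5769, 0.1976, 0.05  ]), array([0.5804, 0.1698, 0.05  ])]
slot ang 7.419232789722202
post [0.50248671 0.24481408 0.085     ] 96.92777287596132 0.07047813980716158
(262, 77) [0.50549779 0.2616875  0.044     ] 93.61743578511613 0.0870103547767699
(257, 50) [0.50451205 0.28154544 0.059     ] 93.4731673863799 0.10689126315700456
(252, 5) [0.50063439 0.31702866 0.049     ] 94.16486111999268 0.14255461421838284
```

Emit:
send_rows(deltas="1 0.25 -0.07 0 0.04; 1 0.5 -0.14 0 0.08; 1 0.59 -0.145 0 0.12; 1 0.59 -0.145 0.2 0.128; 1 0.59 -0.145 0.45 0.128; 1 0.59 -0.145 0.7 0.128; 1 0.59 -0.145 0.9 0.128; 1 0.59 -0.145 1 0.128; 1 0.59 -0.145 1 0.128")

```text
time_s: 3.08
ee_pos: [0.5351, 0.237, 0.0919]
orientation: [[0.391, 0.92, -0.007], [0.92, -0.391, -0.003], [-0.005, -0.006, -1.0]]
contact_force: [-0.9, -0.6, -0.8]
gripper_width: 0.0002
gripper_force: 0.0
```

```bash
python3 w.py c
```

```text
3.0833 [0.5351 0.237  0.0919] [[0.39, 0.92, -0.01], [0.92, -0.39, -0.0], [-0.01, -0.01, -1.0]] 0.00021419407093210051 [-0.9 -0.6 -0.8]
[0.568 0.314 0.265]
wheel_stand 0.9 [329. 316.] [0.5125 0.172  0.    ]
slot 0.57 [443. 290.] [0.5953 0.1849 0.044 ]
bolt_line 0.91 [259. 242.] [0.5022 0.2588 0.044 ]
finger_post 0.62 [257. 291.] [0.5019 0.2456 0.085 ]
bar_nose 0.83 [262. 236.] [0.5053 0.2619 0.044 ]
thumb_plate 0.87 [168. 115.] [0.4972 0.3409 0.068 ]
teal_jar 0.65 [328. 314.] [0.5123 0.1736 0.    ]
purple_jar 0.76 [540. 211.] [0.6817 0.1921 0.    ]
calipers 0.96 [201. 420.] [0.3702 0.1208 0.    ]
```

View pics/c.png

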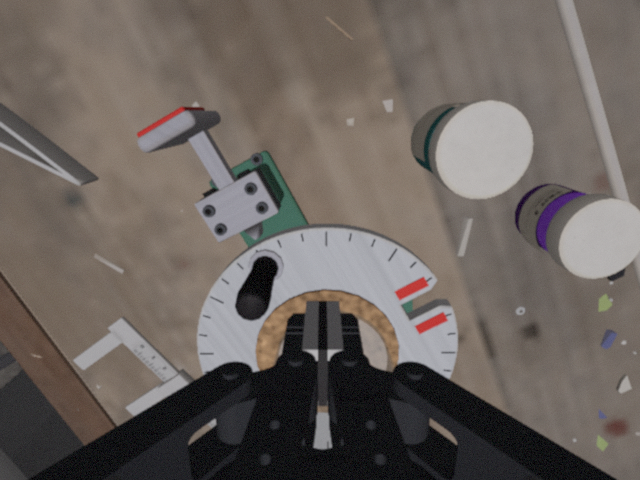

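The arm is clear of everything. The post sits at (256,290), left of the fingers, and the plate at (168,130). Next I'll sweep along the arc.

Emit:
send_rows(deltas="1 0 0 0.11 0; 1 -0.001 -0.032 0.11 -0.022; 1 -0.0045 -0.064 0.11 -0.044; 1 -0.01 -0.096 0.11 -0.067; 1 -0.018 -0.127 0.11 -0.089; 1 -0.028 -0.157 0.11 -0.111; 1 -0.04 -0.187 0.11 -0.133; 1 -0.054 -0.216 0.11 -0.156; 1 -0.07 -0.244 0.11 -0.178; 1 -0.088 -0.27 0.11 -0.2")

```text
time_s: 4.47
ee_pos: [0.4957, 0.2423, 0.0799]
orientation: [[-0.228, 0.974, 0.0], [0.974, 0.228, 0.0], [0.0, 0.0, -1.0]]
contact_force: [0.4, -0.0, 0.2]
gripper_width: 0.0002
gripper_force: 0.0
```

```bash
cat > m.py <<'E'
from h import *
C=np.array([.511,.1749]); s=status.state(); p=np.array(s["ee_pos"]); d=p[:2]-C; R=np.array(s["orientation"])
print("t",s["time_s"],np.round(p,4),"phi",np.degrees(np.arctan2(d[1],d[0])),"rho",np.hypot(*d),"toolx",np.degrees(np.arctan2(R[1,0],R[0,0])),np.round(s["contact_force"],1))
for n in ["wrist","side","scene"]:
    f=optics.grab_frame(n)
    for k in ["finger_post","slot","tumbler_mid","thumb_plate","bar_nose"]:
        for o in finder.place_of(f,k)[:1]:
            x=ray_z(f,o["uv"],Z[k]); e=x[:2]-C; print(n,k,round(o["p"],2),np.round(o["uv"]),np.round(x,4),"ang",round(np.degrees(np.arctan2(e[1],e[0])),1),"r",round(np.hypot(*e),4))
E
python3 m.py
```

```text
t 4.4667 [0.4957 0.2423 0.0799] phi 102.78970523860828 rho 0.06913374689915268 toolx 103.16079601910373 [ 0.4 -0.   0.2]
wrist slot 0.63 [454. 372.] [0.5959 0.1871 0.044 ] ang 8.1 r 0.0858
wrist tumbler_mid 0.82 [325. 410.] [0.5134 0.1731 0.083 ] ang -37.3 r 0.003
wrist thumb_plate 0.82 [374.  86.] [0.4966 0.3389 0.068 ] ang 95.0 r 0.1646
wrist bar_nose 0.57 [348. 230.] [0.505  0.2643 0.044 ] ang 93.8 r 0.0896
side finger_post 0.64 [321. 238.] [0.5056 0.2474 0.085 ] ang 94.2 r 0.0727
side slot 0.91 [289. 233.] [0.6009 0.1794 0.044 ] ang 2.9 r 0.09
side tumbler_mid 0.19 [318. 259.] [0.4825 0.3148 0.083 ] ang 101.5 r 0.1428
side thumb_plate 0.71 [304. 270.] [0.4998 0.3331 0.068 ] ang 94.1 r 0.1586
side bar_nose 0.58 [318. 262.] [0.504  0.2614 0.044 ] ang 94.6 r 0.0868
scene finger_post 0.71 [300. 262.] [0.5011 0.2436 0.085 ] ang 98.2 r 0.0694
scene slot 0.71 [374. 273.] [0.6027 0.1898 0.044 ] ang 9.2 r 0.0929
scene tumbler_mid 0.69 [340. 275.] [0.5237 0.1811 0.083 ] ang 26.1 r 0.0141
scene thumb_plate 0.88 [262. 246.] [0.503  0.3414 0.068 ] ang 92.8 r 0.1667
scene bar_nose 0.92 [297. 276.] [0.5122 0.266  0.044 ] ang 89.2 r 0.0911
```

```bash
python3 - <<'E'
from h import *
f=optics.grab_frame("side");g=optics.grab_frame("scene");w=optics.grab_frame("wrist")
a=cv2.resize(f["color"][180:300,260:380],(400,400),interpolation=2);b=cv2.resize(g["color"][200:350,230:430],(400,300))
o=np.zeros((600,800,3),np.uint8);o[:400,:400]=a;o[:300,400:]=b;o[300:600,400:]=cv2.resize(w["color"],(400,300));cv2.imwrite("pics/d.png",o);print(status.state()["time_s"],status.state()["ee_pos"])
E
```

```text
5.5167 [0.49578288 0.24221438 0.07969908]
```

View pics/d.png

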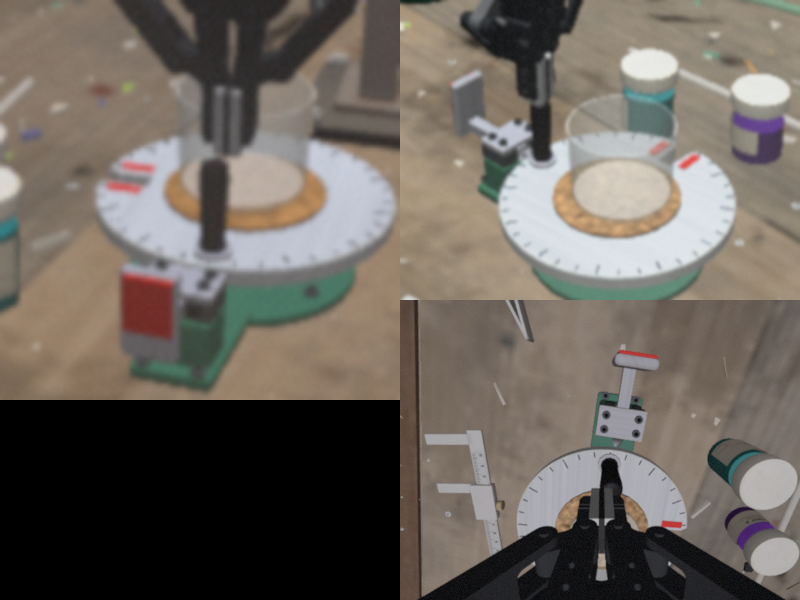

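The crops show the fingers sitting over the post rather than beside it, and the wheel has not turned. The tips end near the post's top. I'll check the reported TCP height against the images.

```bash
python3 - <<'E'
from h import *
s=status.state();p=np.array(s["ee_pos"])
for n in ["side","scene","wrist"]:
    f=optics.grab_frame(n)
    print(n,"tcp",np.round(proj(f,p)),"tcp+30",np.round(proj(f,p+[0,0,.03])),"posttop@97",np.round(proj(f,[.5025,.2455,.105])),"postbase",np.round(proj(f,[.5025,.2455,.05])))
    # depth cloud near the post column
    R,t=cam(f); d=f["depth"]; v,u=np.nonzero(d>0); z=d[v,u]
    X=(np.c_[(u-f["cx"])/f["fx"]*z,(v-f["cy"])/f["fy"]*z,z]-t)@R
    m=(np.hypot(X[:,0]-.5,X[:,1]-.243)<.03)&(X[:,2]>.056)
    for a in np.arange(.055,.16,.01):
        k=m&(abs(X[:,2]-a)<.005)
        if k.sum()>3: print("  z",round(a,3),k.sum(),np.round(np.r_[X[k].min(0)[:2],X[k].max(0)[:2]],3))
E
```

```text
side tcp [327. 241.] tcp+30 [328. 225.] posttop@97 [323. 228.] postbase [323. 256.]
  z 0.055 17 [0.493 0.248 0.508 0.254]
  z 0.065 43 [0.494 0.244 0.506 0.256]
  z 0.075 38 [0.494 0.246 0.507 0.256]
  z 0.085 43 [0.493 0.244 0.507 0.255]
  z 0.095 48 [0.493 0.244 0.507 0.256]
  z 0.105 46 [0.494 0.24  0.508 0.254]
  z 0.115 46 [0.482 0.243 0.506 0.255]
  z 0.125 87 [0.48  0.233 0.508 0.255]
  z 0.135 93 [0.479 0.234 0.506 0.255]
  z 0.145 95 [0.479 0.233 0.508 0.255]
  z 0.155 134 [0.47  0.233 0.522 0.261]
scene tcp [298. 267.] tcp+30 [297. 250.] posttop@97 [299. 250.] postbase [301. 281.]
  z 0.055 38 [0.485 0.235 0.511 0.272]
  z 0.065 50 [0.495 0.237 0.507 0.248]
  z 0.075 52 [0.495 0.238 0.508 0.25 ]
  z 0.085 58 [0.495 0.236 0.508 0.249]
  z 0.095 64 [0.495 0.237 0.508 0.248]
  z 0.105 41 [0.495 0.237 0.511 0.25 ]
  z 0.115 51 [0.485 0.229 0.506 0.25 ]
  z 0.125 114 [0.482 0.229 0.513 0.246]
  z 0.135 121 [0.481 0.228 0.513 0.246]
  z 0.145 99 [0.482 0.228 0.51  0.245]
  z 0.155 97 [0.479 0.226 0.527 0.252]
wrist tcp [323. 288.] tcp+30 [323. 319.] posttop@97 [340. 310.] postbase [336. 263.]
  z 0.055 146 [0.492 0.242 0.509 0.273]
  z 0.065 155 [0.495 0.245 0.507 0.253]
  z 0.075 182 [0.494 0.245 0.508 0.254]
  z 0.085 217 [0.494 0.245 0.508 0.254]
  z 0.095 352 [0.494 0.245 0.51  0.255]
  z 0.105 530 [0.494 0.244 0.509 0.254]
  z 0.115 345 [0.482 0.246 0.507 0.255]
  z 0.125 939 [0.481 0.245 0.508 0.255]
  z 0.135 1187 [0.481 0.245 0.508 0.255]
  z 0.145 1441 [0.479 0.231 0.509 0.256]
  z 0.155 3053 [0.47  0.23  0.529 0.262]
```

Depth shows the real fingertips at z≈0.112 while the TCP reads 0.080. The xy position agrees, so the tips are about 32 mm higher than reported. I'll go back along the arc and come down to a reported z≈0.046, which puts the true tips at about 0.078.

Emit:
send_rows(deltas="1 -0.003 0.056 -0.05 0.039; 1 -0.014 0.112 -0.05 0.078; 1 -0.031 0.166 -0.05 0.117; 1 -0.055 0.219 -0.05 0.156; 1 -0.088 0.27 -0.03 0.2; 1 -0.088 0.27 0.06 0.2; 1 -0.088 0.27 0.15 0.2; 1 -0.088 0.27 0.225 0.2; 1 -0.088 0.27 0.225 0.2")

```text
time_s: 6.42
ee_pos: [0.5347, 0.2375, 0.0422]
orientation: [[0.388, 0.922, -0.006], [0.922, -0.388, -0.002], [-0.004, -0.005, -1.0]]
contact_force: [0.2, 0.5, 0.4]
gripper_width: 0.0004
gripper_force: 0.0
```

```bash
python3 - <<'E'
from h import *
s=status.state();print(s["time_s"],s["ee_pos"],s["contact_force"])
for n in ["side","scene"]:
    f=optics.grab_frame(n)
    R,t=cam(f); d=f["depth"]; v,u=np.nonzero(d>0); z=d[v,u]
    X=(np.c_[(u-f["cx"])/f["fx"]*z,(v-f["cy"])/f["fy"]*z,z]-t)@R
    m=(np.hypot(X[:,0]-.538,X[:,1]-.238)<.022)&(X[:,2]>.056)
    for a in np.arange(.055,.16,.01):
        k=m&(abs(X[:,2]-a)<.005)
        if k.sum()>3: print("  z",round(a,3),k.sum(),np.round(np.r_[X[k].min(0)[:2],X[k].max(0)[:2]],3))
E
```

```text
6.4167 [0.5347463  0.23748989 0.04217098] [0.22656675 0.46943688 0.35682887]
  z 0.075 27 [0.525 0.232 0.544 0.25 ]
  z 0.085 78 [0.519 0.236 0.549 0.25 ]
  z 0.095 79 [0.518 0.236 0.549 0.251]
  z 0.105 81 [0.519 0.236 0.548 0.251]
  z 0.115 65 [0.521 0.226 0.557 0.254]
  z 0.125 111 [0.52  0.225 0.559 0.255]
  z 0.135 74 [0.516 0.235 0.56  0.258]
  z 0.145 101 [0.516 0.233 0.556 0.258]
  z 0.155 79 [0.523 0.244 0.556 0.258]
  z 0.085 8 [0.522 0.236 0.528 0.249]
  z 0.095 48 [0.521 0.226 0.547 0.25 ]
  z 0.105 119 [0.522 0.224 0.549 0.248]
  z 0.115 102 [0.517 0.221 0.554 0.243]
  z 0.125 197 [0.516 0.22  0.553 0.252]
  z 0.135 118 [0.517 0.218 0.558 0.258]
  z 0.145 111 [0.517 0.217 0.546 0.251]
  z 0.155 128 [0.516 0.216 0.546 0.24 ]
```

Emit:
send_rows(deltas="1 -0.001 -0.032 0 -0.022; 1 -0.0045 -0.064 0 -0.044; 1 -0.01 -0.096 0 -0.067; 1 -0.018 -0.127 0 -0.089; 1 -0.028 -0.157 0 -0.111; 1 -0.04 -0.187 0 -0.133; 1 -0.054 -0.216 0 -0.156; 1 -0.07 -0.244 0 -0.178; 1 -0.088 -0.27 0 -0.2; 1 -0.108 -0.296 0 -0.222")

```text
time_s: 7.35
ee_pos: [0.492, 0.2419, 0.0468]
orientation: [[-0.296, 0.955, 0.003], [0.955, 0.296, 0.002], [0.001, 0.003, -1.0]]
contact_force: [1.5, 0.7, -0.9]
gripper_width: -0.0002
gripper_force: 1.0
```

```bash
python3 m.py | grep -v -E "bar_nose|thumb"
```

```text
t 7.35 [0.492  0.2419 0.0468] phi 105.86599546394083 rho 0.06966449802453886 toolx 107.1969160391445 [ 1.5  0.7 -0.9]
wrist finger_post 0.97 [270. 333.] [0.4721 0.2342 0.085 ] ang 123.3 r 0.0709
wrist slot 0.8 [471. 364.] [0.582  0.2214 0.044 ] ang 33.2 r 0.0849
wrist tumbler_mid 0.24 [267. 334.] [0.4711 0.2323 0.083 ] ang 124.8 r 0.0699
side finger_post 0.82 [340. 235.] [0.4802 0.222  0.085 ] ang 123.2 r 0.0563
side slot 0.65 [286. 245.] [0.5839 0.2273 0.044 ] ang 35.7 r 0.0898
side tumbler_mid 0.85 [331. 223.] [0.5137 0.1814 0.083 ] ang 67.2 r 0.0071
scene finger_post 0.6 [286. 273.] [0.4698 0.2366 0.085 ] ang 123.8 r 0.0742
scene tumbler_mid 0.82 [340. 278.] [0.5185 0.1755 0.083 ] ang 4.3 r 0.0076
```

The push works: the post is now at 123°, and the glass is undisturbed. I'll carry on another 40°.

Emit:
send_rows(deltas="1 -0.001 -0.032 0 -0.022; 1 -0.0045 -0.064 0 -0.044; 1 -0.01 -0.096 0 -0.067; 1 -0.018 -0.127 0 -0.089; 1 -0.028 -0.157 0 -0.111; 1 -0.04 -0.187 0 -0.133; 1 -0.054 -0.216 0 -0.156; 1 -0.07 -0.244 0 -0.178; 1 -0.088 -0.27 0 -0.2; 1 -0.108 -0.296 0 -0.222")

```text
time_s: 9.08
ee_pos: [0.4537, 0.2133, 0.0462]
orientation: [[-0.84, 0.543, 0.001], [0.543, 0.84, 0.002], [-0.0, 0.002, -1.0]]
contact_force: [1.4, 1.7, -0.9]
gripper_width: 0.0002
gripper_force: 1.1
```

```bash
python3 m.py
```

```text
t 9.0833 [0.4537 0.2133 0.0462] phi 146.15174419754385 rho 0.06894067256090997 toolx 147.0964179599514 [ 1.4  1.7 -0.9]
wrist finger_post 0.67 [269. 332.] [0.4423 0.1951 0.085 ] ang 163.6 r 0.0716
wrist slot 0.81 [474. 362.] [0.5351 0.2577 0.044 ] ang 73.8 r 0.0863
wrist tumbler_mid 0.68 [457. 315.] [0.4778 0.2617 0.083 ] ang 111.0 r 0.0929
wrist thumb_plate 0.8 [630. 244.] [0.4971 0.3375 0.068 ] ang 94.9 r 0.1632
wrist bar_nose 0.71 [110. 223.] [0.3715 0.1471 0.044 ] ang -168.7 r 0.1423
side finger_post 0.84 [364. 229.] [0.4487 0.1828 0.085 ] ang 172.8 r 0.0628
side slot 0.69 [304. 261.] [0.5284 0.2673 0.044 ] ang 79.3 r 0.094
side tumbler_mid 0.7 [332. 224.] [0.5103 0.1836 0.083 ] ang 94.6 r 0.0087
side thumb_plate 0.9 [301. 273.] [0.4996 0.3415 0.068 ] ang 93.9 r 0.167
side bar_nose 0.85 [319. 263.] [0.501  0.2634 0.044 ] ang 96.4 r 0.0891
scene finger_post 0.76 [292. 294.] [0.4439 0.1931 0.085 ] ang 164.8 r 0.0695
scene slot 0.61 [313. 270.] [0.5409 0.2616 0.044 ] ang 71.0 r 0.0917
scene tumbler_mid 0.66 [340. 278.] [0.518 0.176 0.083] ang 8.6 r 0.0071
scene thumb_plate 0.58 [261. 249.] [0.4973 0.3354 0.068 ] ang 94.9 r 0.1611
```

Emit:
send_rows(deltas="1 -0.001 -0.032 0 -0.022; 1 -0.0045 -0.064 0 -0.044; 1 -0.01 -0.096 0 -0.067; 1 -0.0157 -0.119 0 -0.083; 1 -0.0205 -0.137 0 -0.096; 1 -0.025 -0.149 0 -0.106; 1 -0.028 -0.157 0 -0.111; 1 -0.028 -0.157 0 -0.111")

```text
time_s: 10.65
ee_pos: [0.4441, 0.1907, 0.0461]
orientation: [[-0.974, 0.227, 0.0], [0.227, 0.974, 0.001], [-0.0, 0.001, -1.0]]
contact_force: [-0.2, 1.7, 1.3]
gripper_width: 0.0002
gripper_force: 0.5
```

```bash
python3 w.py e; python3 m.py
```

```text
10.65 [0.4441 0.1907 0.0461] [[-0.97, 0.23, 0.0], [0.23, 0.97, 0.0], [-0.0, 0.0, -1.0]] 0.00024152129669417207 [-0.2  1.7  1.3]
[0.363 0.21  0.219]
slot 0.62 [475. 360.] [0.5044 0.2607 0.044 ]
bolt_line 0.71 [472. 358.] [0.5029 0.259  0.044 ]
finger_post 0.86 [270. 332.] [0.4398 0.1702 0.085 ]
bar_nose 0.74 [479. 360.] [0.5047 0.2628 0.044 ]
thumb_plate 0.72 [474. 361.] [0.4855 0.2533 0.068 ]
calipers 0.64 [167. 159.] [0.3678 0.1192 0.    ]
t 11.2 [0.444  0.1906 0.046 ] phi 166.77289673608283 rho 0.06882889084089469 toolx 166.86471860521502 [-0.5  0.9  1.2]
wrist finger_post 0.63 [270. 332.] [0.4396 0.1702 0.085 ] ang -176.3 r 0.0716
wrist slot 0.83 [473. 363.] [0.5061 0.2595 0.044 ] ang 93.3 r 0.0848
wrist bar_nose 0.62 [481. 360.] [0.5051 0.2639 0.044 ] ang 93.8 r 0.0892
side finger_post 0.67 [369. 227.] [0.4425 0.1704 0.085 ] ang -176.2 r 0.0686
side slot 0.87 [314. 262.] [0.5109 0.2638 0.044 ] ang 90.0 r 0.0889
side tumbler_mid 0.78 [331. 227.] [0.5081 0.1947 0.083 ] ang 98.4 r 0.02
side thumb_plate 0.74 [302. 269.] [0.5031 0.3302 0.068 ] ang 92.9 r 0.1555
side bar_nose 0.63 [321. 265.] [0.4972 0.2666 0.044 ] ang 98.5 r 0.0927
scene finger_post 0.85 [302. 303.] [0.4414 0.1676 0.085 ] ang -174.0 r 0.07
scene slot 0.66 [296. 278.] [0.5075 0.2632 0.044 ] ang 92.3 r 0.0883
scene tumbler_mid 0.76 [340. 276.] [0.5226 0.1804 0.083 ] ang 25.3 r 0.0128
scene thumb_plate 0.96 [263. 246.] [0.5053 0.3408 0.068 ] ang 92.0 r 0.166
scene bar_nose 0.32 [337. 278.] [0.5522 0.2189 0.044 ] ang 46.9 r 0.0602
```

View pics/e.png

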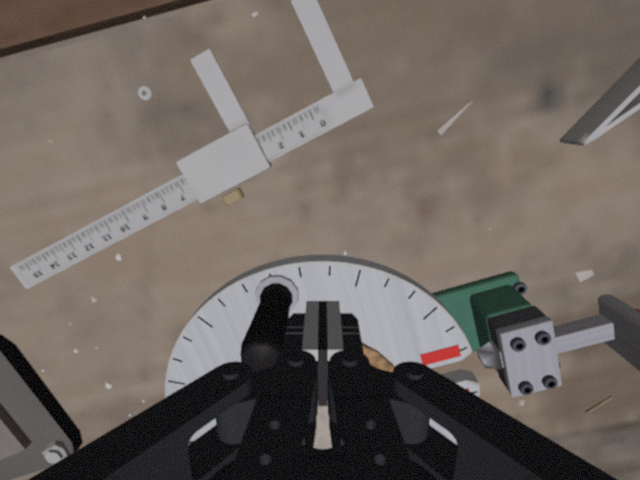

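The view shows the red mark at (440,355) with the slot facing the bar nose at (487,357). The slot is at about 93.5° and the line at about 94.3°, well inside the nose's tolerance. I'll back off, lift, and go round to the plate's outer side.

Emit:
send_rows(deltas="1 0 0.04 0 0; 1 0 0.09 0 0; 1 0 0.1 -0.2 0; 1 0 0.12 -0.43 0; 1 -0.02 0.36 -0.43 -0.03; 1 -0.04 0.6 -0.43 -0.06; 1 -0.06 0.84 -0.43 -0.09; 1 -0.073 1 -0.43 -0.097; 1 -0.073 1 -0.43 -0.097")

```text
time_s: 12.85
ee_pos: [0.4884, 0.3407, 0.1109]
orientation: [[-0.997, -0.081, -0.0], [-0.081, 0.997, 0.006], [-0.0, 0.006, -1.0]]
contact_force: [0.6, -0.1, 1.0]
gripper_width: -0.0
gripper_force: 0.0
```

```bash
python3 m.py
```

```text
t 12.85 [0.4884 0.3407 0.1109] phi 97.75315771027196 rho 0.16737525654335247 toolx -175.3682538547601 [ 0.6 -0.1  1. ]
wrist slot 0.57 [200. 256.] [0.5033 0.2608 0.044 ] ang 95.2 r 0.0863
wrist tumbler_mid 0.91 [ 33. 288.] [0.5145 0.1773 0.083 ] ang 34.6 r 0.0043
wrist thumb_plate 0.56 [314. 274.] [0.4992 0.3368 0.068 ] ang 94.2 r 0.1623
wrist bar_nose 0.65 [202. 258.] [0.5046 0.2624 0.044 ] ang 94.2 r 0.0878
side finger_post 0.91 [368. 225.] [0.4466 0.163  0.085 ] ang -169.6 r 0.0655
side slot 0.96 [316. 264.] [0.5057 0.2679 0.044 ] ang 93.2 r 0.0932
side tumbler_mid 0.82 [332. 224.] [0.5108 0.1829 0.083 ] ang 91.6 r 0.008
side thumb_plate 0.68 [304. 271.] [0.499  0.3338 0.068 ] ang 94.3 r 0.1593
side bar_nose 0.58 [322. 265.] [0.4941 0.2674 0.044 ] ang 100.4 r 0.0941
scene finger_post 0.65 [302. 302.] [0.442  0.1697 0.085 ] ang -175.7 r 0.0692
scene slot 0.77 [295. 277.] [0.5073 0.2651 0.044 ] ang 92.3 r 0.0903
scene tumbler_mid 0.77 [337. 280.] [0.5137 0.1767 0.083 ] ang 33.8 r 0.0033
scene thumb_plate 0.79 [258. 248.] [0.4947 0.339  0.068 ] ang 95.7 r 0.165
scene bar_nose 0.76 [296. 276.] [0.5098 0.2664 0.044 ] ang 90.7 r 0.0916
```

Emit:
send_rows(deltas="1 -0.04 0.1 0 0; 1 -0.068 0.19 0 0; 1 -0.068 0.19 0.05 0; 1 -0.068 0.19 0.25 0; 1 -0.068 0.19 0.45 0; 1 -0.068 0.19 0.6 0; 1 -0.068 0.19 0.6 0; 1 -0.068 0.19 0.6 0")

```text
time_s: 14.42
ee_pos: [0.4955, 0.3622, 0.0192]
orientation: [[-0.997, -0.076, -0.003], [-0.076, 0.997, -0.002], [0.003, -0.001, -1.0]]
contact_force: [-0.2, 0.1, 0.2]
gripper_width: 0.0003
gripper_force: 0.0
```

```bash
python3 w.py f; python3 m.py|head -1
```

```text
14.4167 [0.4955 0.3622 0.0192] [[-1.0, -0.08, -0.0], [-0.08, 1.0, -0.0], [0.0, -0.0, -1.0]] 0.0002827761235026123 [-0.2  0.1  0.2]
[0.413 0.356 0.193]
slot 0.67 [ 84. 316.] [0.5048 0.2589 0.044 ]
bolt_line 0.96 [ 81. 314.] [0.5037 0.258  0.044 ]
bar_nose 0.81 [ 92. 315.] [0.5039 0.2625 0.044 ]
thumb_plate 0.66 [254. 346.] [0.498  0.3371 0.068 ]
t 14.9667 [0.497  0.3633 0.0209] phi 94.26527207886983 rho 0.18890697995749917 toolx -175.68683710157464 [0.5 0.2 0.5]
```

View pics/f.png

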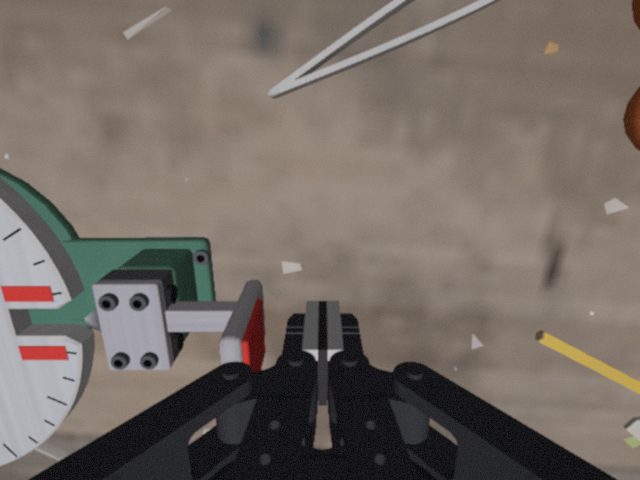

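The two red marks are at (28,293) and (44,352), the bar nose at (92,318) points between them, and the fingers stand just outside the red plate. I'll push slowly.

Emit:
send_rows(deltas="1 0 -0.02 0 0; 1 0 -0.04 0 0; 1 0 -0.06 0 0; 1 0 -0.08 0 0; 1 0 -0.1 0 0; 1 0 -0.12 0 0; 1 0 -0.14 0 0; 1 0 -0.16 0 0; 1 0 -0.18 0 0; 1 0 -0.18 0 0")

```text
time_s: 16.7
ee_pos: [0.4989, 0.3354, 0.0205]
orientation: [[-0.997, -0.075, -0.0], [-0.075, 0.997, -0.001], [0.0, -0.001, -1.0]]
contact_force: [0.1, 0.3, -0.4]
gripper_width: -0.0001
gripper_force: 0.3
```

```bash
python3 m.py
```

```text
t 16.7 [0.4989 0.3354 0.0205] phi 94.31149090001004 rho 0.1609764822617325 toolx -175.71664715746988 [ 0.1  0.3 -0.4]
wrist thumb_plate 0.78 [281. 340.] [0.4988 0.3201 0.068 ] ang 94.8 r 0.1457
wrist bar_nose 0.82 [119. 313.] [0.5059 0.2469 0.044 ] ang 94.1 r 0.0721
side slot 0.81 [317. 262.] [0.5063 0.2609 0.044 ] ang 93.1 r 0.0861
side tumbler_mid 0.63 [332. 223.] [0.5122 0.1783 0.083 ] ang 71.0 r 0.0036
side bar_nose 0.54 [332. 262.] [0.4826 0.2492 0.044 ] ang 110.9 r 0.0795
scene finger_post 0.8 [302. 302.] [0.4418 0.1693 0.085 ] ang -175.4 r 0.0694
scene slot 0.95 [294. 276.] [0.5086 0.2705 0.044 ] ang 91.4 r 0.0957
scene thumb_plate 0.97 [266. 252.] [0.4981 0.3227 0.068 ] ang 95.0 r 0.1483
scene bar_nose 0.77 [303. 281.] [0.5097 0.2485 0.044 ] ang 91.0 r 0.0736
```

Emit:
send_rows(deltas="1 0 -0.02 0 0; 1 0 -0.035 0 0; 1 0 -0.05 0 0; 1 0 -0.06 0 0; 1 0 -0.07 0 0; 1 0 -0.075 0 0; 1 0 -0.08 0 0; 1 0 -0.08 0 0")

```text
time_s: 18.27
ee_pos: [0.4996, 0.3243, 0.0206]
orientation: [[-0.997, -0.075, -0.0], [-0.075, 0.997, 0.0], [0.0, 0.0, -1.0]]
contact_force: [-0.3, 2.7, 1.7]
gripper_width: -0.0
gripper_force: 1.1
```

```bash
python3 m.py | grep -E "^t|plate|nose"
```

```text
t 18.2667 [0.4996 0.3243 0.0206] phi 94.36001084614381 rho 0.14984188538617554 toolx -175.68345683422254 [-0.3  2.7  1.7]
wrist thumb_plate 0.73 [284. 342.] [0.5002 0.31   0.068 ] ang 94.6 r 0.1355
wrist bar_nose 0.68 [116. 312.] [0.5064 0.2344 0.044 ] ang 94.4 r 0.0597
side thumb_plate 0.59 [254. 267.] [0.5775 0.3563 0.068 ] ang 69.9 r 0.1932
side bar_nose 0.75 [323. 257.] [0.5035 0.24   0.044 ] ang 96.5 r 0.0656
scene bar_nose 0.49 [297. 280.] [0.5038 0.2573 0.044 ] ang 95.0 r 0.0827
```

Plate radius is 0.1355 and nose radius 0.060, so the bar is nearly or fully home. I'll press in small steps until the buffers push back.

Emit:
send_rows(deltas="1 0 -0.008 0 0; 1 0 -0.016 0 0; 1 0 -0.016 0 0; 1 0 -0.016 0 0")

```text
time_s: 19.5
ee_pos: [0.4997, 0.3244, 0.0207]
orientation: [[-0.997, -0.077, 0.0], [-0.077, 0.997, 0.004], [-0.001, 0.004, -1.0]]
contact_force: [0.6, 7.1, -1.6]
gripper_width: -0.0001
gripper_force: 3.5
```

Emit:
send_rows(deltas="1 0 -0.012 0 0; 1 0 -0.02 0 0; 1 0 -0.02 0 0; 1 0 -0.02 0 0")

```text
time_s: 19.83
ee_pos: [0.4996, 0.3245, 0.0209]
orientation: [[-0.997, -0.078, 0.001], [-0.078, 0.997, 0.009], [-0.002, 0.009, -1.0]]
contact_force: [0.2, 13.1, -6.1]
gripper_width: -0.0001
gripper_force: 6.5
```

The bar is hard against the stop at 13 N with no further travel. Now I'll back off and lift.

Emit:
send_rows(deltas="1 0 0.05 0 0; 1 0 0.15 0 0; 1 0 0.3 0 0; 1 0 0.3 -0.2 0; 1 0 0.3 -0.5 0; 1 0 0.3 -0.8 0; 1 0 0.3 -0.8 0")

```text
time_s: 20.42
ee_pos: [0.4994, 0.3665, 0.1472]
orientation: [[-0.997, -0.075, 0.007], [-0.075, 0.997, 0.004], [-0.008, 0.004, -1.0]]
contact_force: [1.1, 0.9, 0.8]
gripper_width: -0.0001
gripper_force: 0.0
```

```bash
python3 w.py g; python3 m.py
```

```text
20.4167 [0.4994 0.3665 0.1472] [[-1.0, -0.08, 0.01], [-0.08, 1.0, 0.0], [-0.01, 0.0, -1.0]] -7.10445692153015e-05 [1.1 0.9 0.8]
[0.415 0.36  0.32 ]
wheel_stand 0.62 [ 97. 212.] [0.5133 0.1755 0.    ]
slot 0.75 [177. 224.] [0.5045 0.2589 0.044 ]
bolt_line 0.69 [174. 222.] [0.5032 0.2568 0.044 ]
bar_nose 0.72 [145. 224.] [0.5066 0.2351 0.044 ]
thumb_plate 0.71 [237. 232.] [0.4998 0.3082 0.068 ]
tumbler_mid 0.67 [ 30. 244.] [0.5123 0.1776 0.083 ]
teal_jar 0.76 [206. 338.] [0.6318 0.2651 0.    ]
purple_jar 0.84 [128. 378.] [0.684  0.1868 0.    ]
t 20.9667 [0.4962 0.3635 0.1395] phi 94.47528479514585 rho 0.18919892463025728 toolx -175.67076887964197 [ 0.2  0.8 -0.9]
wrist slot 0.58 [180. 234.] [0.5054 0.2602 0.044 ] ang 93.8 r 0.0854
wrist tumbler_mid 0.89 [ 28. 255.] [0.5137 0.1773 0.083 ] ang 41.3 r 0.0036
wrist thumb_plate 0.87 [243. 241.] [0.4992 0.3104 0.068 ] ang 95.0 r 0.136
wrist bar_nose 0.66 [144. 234.] [0.5078 0.234  0.044 ] ang 93.1 r 0.0592
side finger_post 0.97 [369. 229.] [0.4412 0.1761 0.085 ] ang 179.0 r 0.0698
side slot 0.94 [317. 262.] [0.5056 0.2625 0.044 ] ang 93.5 r 0.0878
side tumbler_mid 0.87 [333. 223.] [0.5097 0.1791 0.083 ] ang 107.2 r 0.0044
side thumb_plate 0.56 [307. 260.] [0.5086 0.2995 0.068 ] ang 91.1 r 0.1246
side bar_nose 0.64 [327. 255.] [0.5002 0.2308 0.044 ] ang 101.0 r 0.057
scene finger_post 0.72 [301. 299.] [0.4451 0.1751 0.085 ] ang 179.8 r 0.0659
scene slot 0.9 [296. 279.] [0.5066 0.2611 0.044 ] ang 92.9 r 0.0863
scene tumbler_mid 0.67 [336. 274.] [0.5211 0.1876 0.083 ] ang 51.4 r 0.0162
scene thumb_plate 0.71 [274. 252.] [0.5061 0.3139 0.068 ] ang 92.0 r 0.1391
scene bar_nose 0.89 [310. 285.] [0.5117 0.2353 0.044 ] ang 89.3 r 0.0604
```

View pics/g.png

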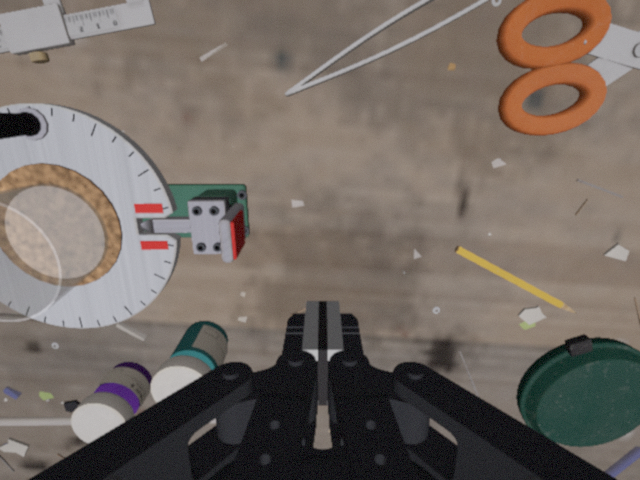

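The bar's nose is deep in the slot at (145,226), between the red marks. The plate at (235,235) rests against the guide block, the glass stands on its pad, and the arm is clear.

```bash
python3 -c "
from rig import r
print(r.job_done())"
```

```text
the job is handed in; nothing more can be done
None
```

The wheel is locked: the slot is turned into line, the bar is pushed fully home against its stop, the glass is still standing on its pad, the jars and calipers were not touched, and the job is handed in.

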